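Sort washed clay tools into draining bins and hold the drying blower's shutter half open

ROBOT

A 6-joint arm with a two-finger parallel gripper is mounted at the origin on the work surface. World frame = base frame: x ahead of the robot, y to its left, z up, the work surface at z = 0. Lengths are in m, angles in degrees, forces in N, time in s.
With the tool pointing down it reaches from about 0.4 to 0.825 m from the base axis. Payload 7 kg.
Tool frame: the origin (TCP) lies at the very end of the fingers, on their centre line; the grasp point (between the pads) lies 19 mm behind it (ctrl.grip_depth is the z of the grasp point in the tool frame, in m); z points along the fingers, y is the direction in which the jaws open and shut (so a half turn about z gives the same grasp; the last joint's range is limited). The gripper opens to 88 mm and grips with 3 to 60 N. Pads are 19 mm wide; open, the fingers measure 130 mm over their backs; the gripper's body (78 mm by 193 mm) begins 47 mm behind the grasp point.
Start: joints at [89.616, 20.546, 0.682, 0, -70.136, -16.507], TCP at [0.196, 0.646, 0.201] pointing down, gripper open.
Joint ranges: [-176.03, 176.03], [-82.01, 121.73], [-58.28, 71.71], [-173.87, 95.51], [-174.79, -0.11], [-173.66, 173.66]. Speed limits (degrees/s): [136.94, 136.94, 172.46, 180, 180, 180].

INTERFACE

Orientations are given as [roll, pitch, yaw] about the fixed x, y, z axes, in that order (R = Rz(yaw) Ry(pitch) Rx(roll)).
In Python, from plant import telemetry, snapshot, job, models, ctrl gives the robot as it stands.
- The arm moves only by the tool jog_arm, never from a script. Its argument "targets" is text: rows parted by semicolons, each of 7 numbers parted by spaces: the shift along the tool's x, y, z in m, then the turn, a rotation vector about the tool's x, y, z in degrees, then the gripper command: -1 is shut, 1 is fully open, values between are in proportion. A call has exactly 8 rows; each row is the pose to reach, as a shift and turn from the pose measured when the call began, along the tool's axes at that moment; what a row does not reach only later rows make up. A row lasts 1/8 s, in which the tool goes at most 62.5 mm and 10.7 degrees, less where a joint would pass 70% of its speed; a pose out of reach is approached as far as the arm can. A call with a gripper value outside its range is refused whole. The fingers move at their own pace and stop on an object; the grip force is fixed at half the most. Time passes only in rows, so rows that repeat a pose let the fingers close, or fill a call up. It gives the time, the measured TCP pose, the force and the opening at its end, in the units of the state.
- telemetry.get_obs(): the state, without advancing time (a new reading comes with each control period).
- snapshot(name): name is "scene" or "top"; returns a dict with "img" (384x512x3 uint8, red, green, blue), "range_z" (384x512 float32, m along the optical axis (not along the pixel's ray), 0 where there is no reading), "intrinsics" (3x3 intrinsics, pixels), "R" (3x3) and "t" (3): a world point X has camera coordinates R X + t. Camera axes: x right, y down, z forward; pixel columns grow to the right and rows downward; lengths in m; the calibration is good to about 2 mm. A picture is of the moment at which its call begins.
- job.close_job(): hands the job in, once; it reports no verdict.
Trained networks look in a picture, given as the dict that the camera call returned (one of the last four; its "shot" number tells which), for a name from the list of things; names that differ only in an ending like _2 or _b are one class to them, and where a whole thing is asked for, a point or a joint stands for the part that bears it (a point fixed in the world has none). Each returns a list of dicts, best first, with "conf" (0 to 1); they miss things now and then, are a little off and sometimes report something else, mostly with a low value. They report only what shows in the picture. A call takes as long as a camera call. They do not tell look-alikes from the thing itself.
- models.cut_out(name, picture): "region" (384x512 bool, what is visible of it) and "uv" ([column, row] in pixels, amid what is visible of it).
- models.spot_point(name, picture): "uv" ([column, row] in pixels: a listed point, or the origin of a listed thing).
The state is a dict: "clock": time; "joint_pos": joint angles; "qvel": joint speeds; "tau": joint torques, N m; "tool_pos": TCP position; "orientation": TCP orientation; "force": force on the tool from outside, world axes, zero at the start; "moment": the same for the moment, N m; "opening": finger opening in m.
Only numpy, scipy, OpenCV 4.12 (cv2) and the standard library are available. Lean on these libraries where they do the work, as an engineer would, in place of code of your own. Each camera call takes 0.05 s, during which the arm holds its last target.

TASK

Three washed clay tools lie on the board: put the two wooden ones (the stick and the flat rib) in the yellow bin and the steel trimming tool in the blue bin. Then, to dry them gently, slide the green blower's spring-loaded red shutter half open by its black handle, to the yellow mark, and finish while still holding it there with the gripper against its spring. Leave the small clay pot, the mug, the glaze jar and the bottle standing where they are.

Things in the scene. Friction and masses are not known exactly. Their poses are not given: they have to be found in the camera images.
- wood_stick: pale wooden modelling stick lying flat: 130 mm long along its x, 14 mm wide along its y, 12 mm thick; about 30 g. Origin: centre of its underside.
- wood_rib: pale wooden rib (flat scraper with round ends) lying flat: 94 mm long along its x, 44 mm wide along its y, 9 mm thick, small dark dot near one end; about 40 g. Origin: centre of its underside.
- steel_trimmer: bare steel trimming tool with a wire loop at each end, lying flat: 126 mm long along its x; the middle 80 mm is a bar 13 mm wide along its y and 11 mm thick; loops 24 mm wide; about 80 g. Origin: centre of its underside.
- bin_yellow: Yellow plastic draining bin, open at the top, fixed to the bench: outside 180 mm along its x, 140 mm along its y, 50 mm high, walls and floor 5 mm thick. Origin: centre of its underside, on the bench; z up. The two bins may have changed places. For the wooden tools.
- bin_blue: Blue plastic draining bin, open at the top, fixed to the bench: outside 180 mm along its x, 140 mm along its y, 50 mm high, walls and floor 5 mm thick. Origin: centre of its underside, on the bench; z up. The two bins may have changed places. For the steel tool.
- blower: green sheet-metal air blower fixed to the bench, 200 mm along its x, 260 mm along its y, top deck 110 mm above the bench. Origin: centre of its underside; z up; the shutter opens towards its +y. On the deck two aluminium guide rails 10 mm high run along y at x = -51 and +51 mm; beside them white ticks mark closed and fully open, and a thicker yellow tick midway between marks half open.
- shutter_grip (a point): grip point of the shutter: on the centre line of its upright black handle, 20 mm below the handle's top. The handle is 26 mm along the blower's x, 16 mm along its y (the sliding direction), and rises 45 mm above the red shutter plate; its top is 161.5 mm and the plate's top 116.5 mm above the bench. The red plate is 90 by 84 mm, with white pointer lines in line with the handle. The axes are the blower's.
- half_mark (a point): where the grip point (shutter_grip) stands when the shutter is exactly half open, in line with the yellow ticks; fixed to the blower, same axes.
- shutter (a joint): how far the shutter has slid along the blower's +y, in m: 0 closed, 0.08 fully open at its stop, 0.04 half open. A spring closes it: about 3 N at closed, rising evenly by 1.5 N per 10 mm to 9 N at half and 15 N fully open; if let go it closes.
- pinch_pot: small brown fired-clay bowl, rim 84 mm across, 50 mm high, standing loose between the bins and the blower; bystander. Origin: centre of its underside.
- glaze_jar: amber glass jar with white cap and paper label, 68 mm across, 90 mm high; bystander. Origin: centre of its underside.
- slip_bottle: yellow plastic bottle with red cap, 60 mm across, 150 mm high; bystander. Origin: centre of its underside.
- mug: blue ceramic mug, 80 mm across, 90 mm high; bystander. Origin: centre of its underside.
Things that resemble listed ones, but are neither listed nor needed, are in the scene too. Leave any turquoise look-alike of the wood_rib alone.

How it is judged (in metres and radians):
On the way, in this order (a step that is already met when the one before it is completed fails the run):
1. both wooden tools lie released in the yellow bin and the steel tool lies released in the blue bin (x of wood_stick in the frame of bin_yellow between -0.085 and 0.085 m and y of wood_stick in the frame of bin_yellow between -0.065 and 0.065 m and z of wood_stick in the frame of bin_yellow between 0 and 0.045 m and linear speed of each of wood_stick, wood_rib, steel_trimmer below 0.05 m/s and contact force between each of wood_stick, wood_rib, steel_trimmer and the fingers below 0.3 N and contact force between each of wood_stick, wood_rib, steel_trimmer and the arm below 0.3 N and x of wood_rib in the frame of bin_yellow between -0.085 and 0.085 m and y of wood_rib in the frame of bin_yellow between -0.065 and 0.065 m and z of wood_rib in the frame of bin_yellow between 0 and 0.045 m and x of steel_trimmer in the frame of bin_blue between -0.085 and 0.085 m and y of steel_trimmer in the frame of bin_blue between -0.065 and 0.065 m and z of steel_trimmer in the frame of bin_blue between 0 and 0.045 m), for 0.2 s.
2. the gripper holds the shutter half open (value of joint shutter between 0.032 and 0.048 m and velocity of joint shutter between -0.02 and 0.02 m/s and contact force between blower and the fingers above 2 N), for 0.3 s.
At the end, for the whole second after the job is handed in: Wooden stick and rib inside the yellow bin, steel trimmer inside the blue bin (origins within the inner walls, under 45 mm above the bin's underside), at rest, untouched by the robot; shutter held still, 40 mm open within 8 mm, by the fingers with at least 2 N; the program ends holding (all of step 1 and all of step 2); the arm keeps its last pose, push and grip.
It fails at once if a bystander (jar, bottle, mug, pinch pot) is shifted by more than 40 mm (distance of any of pinch_pot, glaze_jar, slip_bottle, mug from where it was at the start of the episode above 0.04 m).
It also fails if it takes over 72 s, if anything falls off the work surface, if the arm or the gripper's body presses on something with over 40 N, if the wrist force passes 120 N, or if a joint passes its speed limit or range.

## Working session

There is one attempt and no reset: what is moved stays moved. The work goes in short steps, Python scripts to look and compute and a tool call to move; the robot and the scene stay as the last step left them, time stands still between calls to the robot, and variables do not carry over. Pictures are saved under pics/ and viewed, and the job is handed in when it is done.

Besides the shell and the picture viewer there is one more tool, called after ">>>" as name(argument=value, ...) on one line, values as JSON. jog_arm: Moves the arm, as the interface text tells. Its arguments: {"type":"object","properties":{"targets":{"type":"string"}},"required":["targets"]}

```bash
mkdir -p pics; ls; python3 - <<'E'
from plant import telemetry, snapshot, job, models, ctrl
import cv2,pickle
print(telemetry.get_obs(), ctrl.grip_depth)
for n in("scene","top"):
    s=snapshot(n); cv2.imwrite(f"pics/{n}0.png",cv2.resize(s["img"][:,:,::-1],(800,600),interpolation=cv2.INTER_CUBIC)); pickle.dump(s,open(f"{n}0.pkl","wb"))
    print(n,s["intrinsics"],s["R"],s["t"])
E
```

```text
pics
{'clock': 0.0, 'joint_pos': array([ 8.96169626e+01,  2.05913948e+01,  6.33772007e-01, -2.05815181e-02,
       -7.01369572e+01, -1.65055887e+01]), 'qvel': array([ 0.03077012, -0.02936935,  0.02802685,  0.13310993, -0.05085294,
       -0.07051019]), 'tau': array([-5.86117621e-04, -5.82714844e+01,  2.93061876e+01,  6.99756280e+00,
        7.03525831e-03, -1.66162267e-04]), 'tool_pos': array([0.19598224, 0.64535594, 0.19972173]), 'orientation': array([ 1.79903820e+02, -8.32302659e-03, -1.68956282e+01]), 'force': array([-0.18520351, -0.03641299, -0.20702108]), 'moment': array([ 0.01886832, -0.01214562, -0.03606769]), 'opening': 0.08768067973694277} -0.0188
scene [[449.95902722   0.         252.87482812]
 [  0.         449.95902722 194.30019206]
 [  0.           0.           1.        ]] [[-8.16586325e-01  5.77223319e-01 -1.15494602e-04]
 [ 4.57257464e-01  6.46750881e-01 -6.10433378e-01]
 [-3.52281685e-01 -4.98524360e-01 -7.92067596e-01]] [ 0.50239418 -0.19380398  1.69788989]
top [[409.63086499   0.         248.88281458]
 [  0.         409.63086499 190.54100827]
 [  0.           0.           1.        ]] [[ 0.02377842 -0.99933405  0.0276775 ]
 [-0.9916234  -0.02709266 -0.1262894 ]
 [ 0.12695515 -0.02444269 -0.99160725]] [-0.0349178   0.63104208  1.12553874]
```

View pics/scene0.png

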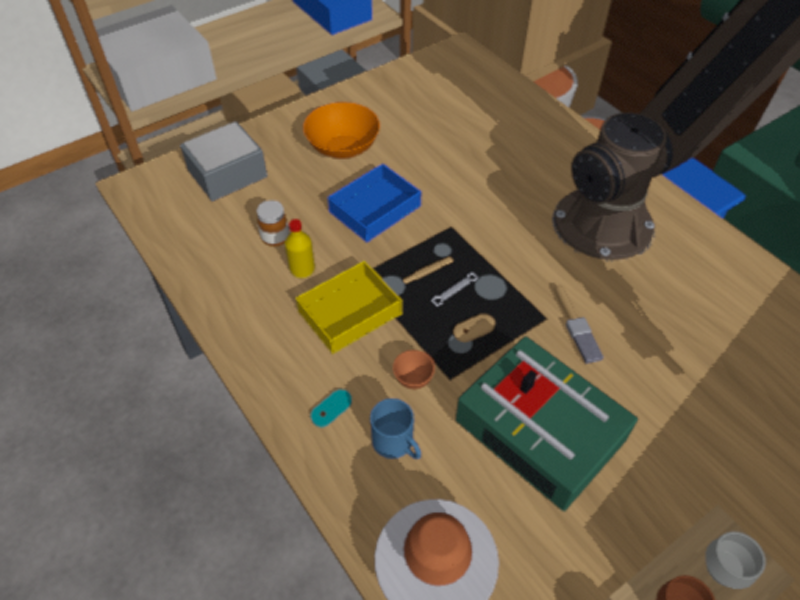

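View pics/top0.png

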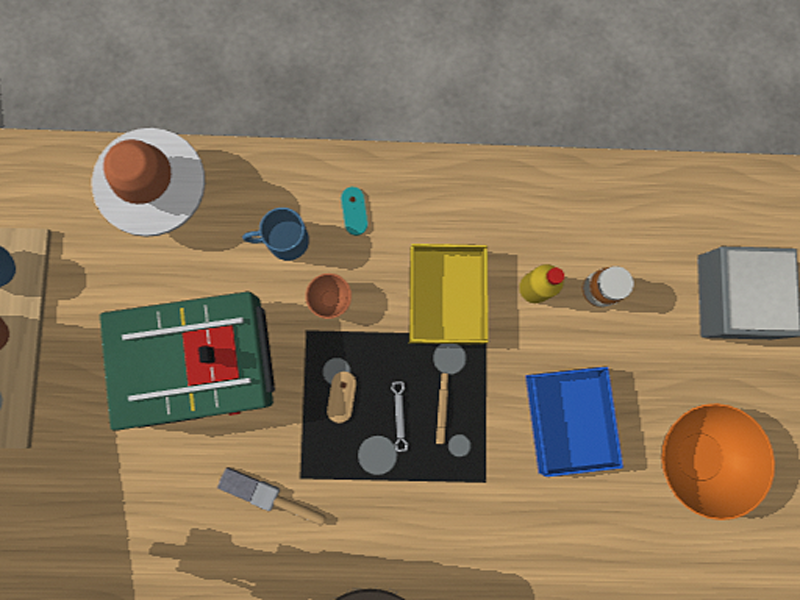

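The top view (800x600) shows three candidates for the tools: the wood rib at (341,397) with a dark dot, the trimmer at (399,415) and the stick at (442,408). The turquoise rib at (354,211) is a decoy, and the brush at (270,495) isn't a listed item. The yellow bin is at (449,293), blue at (574,420), pot at (328,296) and blower at (187,360).

```bash
cat > h.py <<'E'
import numpy as np, cv2
from plant import telemetry, snapshot, job, models, ctrl
def world(s,mask=None):
    K=s["intrinsics"];z=s["range_z"]
    v,u=np.indices(z.shape)
    c=np.stack([(u-K[0,2])/K[0,0]*z,(v-K[1,2])/K[1,1]*z,z],-1)
    return (c-s["t"])@s["R"]
def ray(s,uv,h):
    K=s["intrinsics"];d=s["R"].T@np.array([(uv[0]-K[0,2])/K[0,0],(uv[1]-K[1,2])/K[1,1],1.])
    o=-s["R"].T@s["t"]; return o+d*(h-o[2])/d[2]
def rect(p):
    (c,wh,a)=cv2.minAreaRect((p[:,:2]*1000).astype(np.float32))
    w,h=wh
    if w<h: a+=90;w,h=h,w
    return np.round(c,1),round(w,1),round(h,1),round((a+90)%180-90,1)
E
python3 - <<'E'
from h import *
s=snapshot("top");W=world(s);im=s["img"].copy()
for n in["wood_stick","wood_rib","steel_trimmer","bin_yellow","bin_blue","blower","pinch_pot","mug","slip_bottle","glaze_jar","shutter"]:
    try:
        for r in models.cut_out(n,s)[:3]:
            m=r["region"]&(s["range_z"]>0);p=W[m]
            print(n,round(r["conf"],2),np.round(r["uv"]),m.sum(),rect(p),"z",np.round(np.percentile(p[:,2],[5,50,95]),3))
            c,_=cv2.findContours(r["region"].astype(np.uint8),0,2);cv2.drawContours(im,c,-1,(255,0,255),1)
    except Exception as e: print(n,e)
for n in["shutter_grip","half_mark","wood_stick","wood_rib","steel_trimmer","bin_yellow","bin_blue","blower"]:
    for r in models.spot_point(n,s)[:2]:
        h={"shutter_grip":.1415,"half_mark":.1415}.get(n,0)
        print(n,round(r["conf"],2),np.round(r["uv"],1),np.round(ray(s,r["uv"],h),4))
cv2.imwrite("pics/crop1.png",cv2.resize(im[190:320,180:310,::-1],(600,600),interpolation=cv2.INTER_NEAREST))
E
```

```text
wood_stick 0.69 [285. 263.] 202 (array([ 433.6, -120.7]), 122.4, 14.0, -2.9) z [0.004 0.009 0.013]
wood_stick 0.38 [117. 232.] 7910 (array([514.7, 347.8]), 311.4, 218.6, -80.2) z [0.09  0.109 0.118]
wood_rib 0.9 [218. 253.] 442 (array([451.6,  65.1]), 91.0, 42.8, -7.4) z [0.003 0.007 0.011]
wood_rib 0.78 [224. 136.] 426 (array([801.8,  52.7]), 92.6, 44.5, 8.3) z [0.002 0.006 0.01 ]
steel_trimmer 0.59 [253. 266.] 107 (array([420.4, -42.2]), 81.5, 11.5, 1.5) z [0.005 0.009 0.013]
bin_yellow 0.65 [283. 186.] 3198 (array([ 649.9, -131.7]), 195.1, 151.8, 0.5) z [-0.     0.004  0.048]
bin_blue 0.75 [366. 271.] 3576 (array([ 421.8, -367.5]), 181.9, 163.9, 7.5) z [0.    0.005 0.048]
blower 0.84 [121. 234.] 8127 (array([513.4, 350.1]), 318.6, 225.0, -81.1) z [0.083 0.109 0.118]
pinch_pot 0.58 [212. 190.] 679 (array([631.4,  95.2]), 84.7, 81.5, -70.1) z [0.002 0.021 0.049]
pinch_pot 0.51 [256. 264.] 125 (array([418.7, -42.6]), 85.1, 12.2, 1.3) z [0.001 0.009 0.013]
mug 0.6 [178. 149.] 915 (array([751.2, 193.9]), 119.9, 84.2, 64.5) z [-0.     0.03   0.088]
slip_bottle 0.73 [347. 182.] 440 (arra
[... 277 characters left out ...]
.] 869 (array([737.4, 191. ]), 111.0, 78.4, -71.0) z [0.    0.03  0.088]
shutter 0.56 [134. 229.] 1073 (array([518.7, 281.3]), 88.5, 83.9, 9.4) z [0.112 0.115 0.157]
shutter_grip 0.74 [132.4 225.6] [0.5206 0.2786 0.1415]
half_mark 0.93 [113.5 228.3] [0.5126 0.3259 0.1415]
wood_stick 0.48 [281.7 260.4] [ 0.436  -0.1195  0.    ]
wood_stick 0.33 [114.6 227.3] [0.5194 0.3653 0.    ]
wood_rib 0.81 [226.2 132.8] [0.8094 0.0523 0.    ]
wood_rib 0.64 [128.9 235. ] [0.4983 0.323  0.    ]
steel_trimmer 0.5 [254.4 268.2] [ 0.4121 -0.041   0.    ]
bin_yellow 0.79 [286.3 190. ] [ 0.6415 -0.1303  0.    ]
bin_blue 0.91 [365.4 270.7] [ 0.4121 -0.3629  0.    ]
blower 0.72 [126.5 230. ] [0.5125 0.3308 0.    ]
```

View pics/crop1.png

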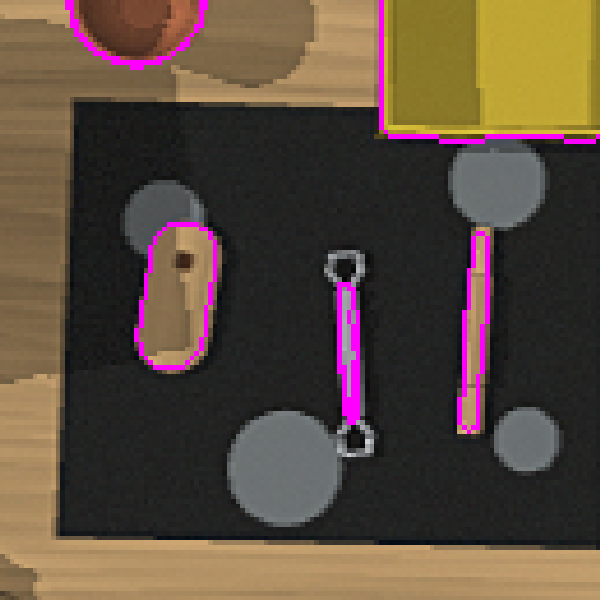

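The enlarged crop confirms the pale rib with the dark dot (crop px 180,295), which isn't the turquoise one. The thin steel bar with loops (350,350) is the trimmer and the pale stick is at (475,330). Next I'll refine the bin, blower and bottle positions and work out the first move.

```bash
cat >> h.py <<'E'
from scipy.spatial.transform import Rotation as Ro
def go(x,y,z,yaw):
    o=telemetry.get_obs();R=Ro.from_euler("xyz",o["orientation"],degrees=True)
    T=Ro.from_euler("xyz",[180,0,yaw],degrees=True)
    d=R.inv().apply(np.array([x,y,z])-o["tool_pos"]);r=(R.inv()*T).as_rotvec(degrees=True)
    print("at",np.round(o["tool_pos"],4),np.round(o["orientation"],1),"move",np.round(d,4),np.round(r,2))
E
python3 - <<'E'
from h import *
for cam in("top","scene"):
    s=snapshot(cam);W=world(s);print(cam)
    for n,lo in[("bin_yellow",.044),("bin_blue",.044),("slip_bottle",.02),("wood_stick",.004),("wood_rib",.004),("steel_trimmer",.004),("blower",.105),("shutter",.13)]:
        for r in models.cut_out(n,s)[:2]:
            m=r["region"]&(s["range_z"]>0);p=W[m];p=p[(p[:,2]>lo)]
            if len(p)>5: print(n,round(r["conf"],2),len(p),rect(p),np.round(p.mean(0),3),"xr",np.round(np.percentile(p[:,0],[1,99]),3),"yr",np.round(np.percentile(p[:,1],[1,99]),3),p[:,2].max().round(3))
    for n in["shutter_grip","half_mark"]:
        for r in models.spot_point(n,s)[:2]: print(n,round(r["conf"],2),np.round(r["uv"]),np.round(ray(s,r["uv"],.1415),4))
go(.452,.065,.12,-7.4)
E
```

```text
top
bin_yellow 0.88 369 (array([ 644.5, -126.1]), 180.2, 139.0, 0.2) [ 0.646 -0.129  0.048] xr [0.554 0.734] yr [-0.196 -0.057] 0.053
bin_blue 0.84 403 (array([ 419.5, -356.7]), 180.1, 140.5, 7.4) [ 0.416 -0.357  0.048] xr [0.324 0.515] yr [-0.435 -0.278] 0.055
slip_bottle 0.9 499 (array([ 662.1, -289.1]), 58.1, 52.0, 20.9) [ 0.658 -0.283  0.1  ] xr [0.635 0.69 ] yr [-0.315 -0.263] 0.154
wood_stick 0.67 201 (array([ 435. , -120.6]), 125.6, 14.0, -3.9) [ 0.434 -0.12   0.009] xr [0.373 0.497] yr [-0.128 -0.112] 0.016
wood_rib 0.97 359 (array([801.6,  52.8]), 92.6, 43.5, 10.7) [0.802 0.053 0.007] xr [0.759 0.846] yr [0.028 0.077] 0.014
wood_rib 0.93 405 (array([451.8,  65.7]), 89.7, 43.1, -6.4) [0.45  0.065 0.008] xr [0.408 0.493] yr [0.042 0.087] 0.016
steel_trimmer 0.67 8009 (array([508.8, 326.2]), 271.1, 203.6, -80.3) [0.509 0.322 0.108] xr [0.402 0.617] yr [0.188 0.46 ] 0.165
steel_trimmer 0.65 134 (array([429. , -41.4]), 104.8, 12.9, 4.5) [ 0.422 -0.042  0.009] xr [0.378 0.478] yr [-0.049 -0.033] 0.014
blower 0.89 7102 (array([509.3, 329.8]), 259.2, 199.2, -80.2) [0.508 0.329 0.111
[... 969 characters left out ...]
.053 0.009] xr [0.764 0.852] yr [0.027 0.076] 0.016
steel_trimmer 0.69 49 (array([423.1, -42.9]), 69.1, 12.2, 6.0) [ 0.419 -0.042  0.012] xr [0.389 0.455] yr [-0.051 -0.036] 0.018
steel_trimmer 0.48 2066 (array([ 639.3, -144.1]), 203.6, 179.5, 0.9) [ 0.648 -0.131  0.022] xr [0.561 0.74 ] yr [-0.198 -0.056] 0.059
blower 0.83 5721 (array([514.9, 329.2]), 259.8, 201.7, -80.3) [0.52  0.337 0.113] xr [0.409 0.623] yr [0.201 0.462] 0.168
shutter 0.66 91 (array([523.5, 280. ]), 27.8, 17.2, 10.1) [0.527 0.282 0.154] xr [0.511 0.537] yr [0.271 0.289] 0.168
half_mark 0.57 [350. 251.] [0.5077 0.316  0.1415]
at [0.1961 0.6459 0.2007] [-180.     0.   -16.9] move [0.4136 0.4815 0.0806] [-0.    0.   -9.49]
```

>>> jog_arm(targets="0.032 0.037 0 0 0 -1 1; 0.065 0.075 0 0 0 -2 1; 0.098 0.113 0 0 0 -4 1; 0.13 0.15 0 0 0 -6 1; 0.163 0.19 0 0 0 -8 1; 0.196 0.228 0 0 0 -10 1; 0.23 0.267 0 0 0 -10 1; 0.26 0.303 0 0 0 -10 1")

```text
clock: 3.2
tool_pos: [0.3573, 0.2788, 0.201]
orientation: [-180.0, -0.0, -6.9]
force: [0.8, -0.3, 0.5]
opening: 0.0876
```

```bash
python3 -c "
from h import *
go(.452,.065,.08,-6.5)"
```

```text
at [0.3573 0.2788 0.201 ] [-180.    -0.    -6.9] move [0.1195 0.201  0.1209] [-0.05 -0.02 -0.38]
```

>>> jog_arm(targets="0.03 0.05 0.01 0 0 0 1; 0.06 0.1 0.02 0 0 0 1; 0.09 0.15 0.04 0 0 0 1; 0.12 0.2 0.07 0 0 0 1; 0.12 0.2 0.121 0 0 0 1; 0.12 0.2 0.165 0 0 0 1; 0.12 0.2 0.185 0 0 0 1; 0.12 0.2 0.185 0 0 0 1")

```text
clock: 4.2
tool_pos: [0.4517, 0.0653, 0.0148]
orientation: [179.9, 0.1, -6.9]
force: [0.3, -0.9, 0.1]
opening: 0.0874
```

```bash
python3 - <<'E'
from h import *
go(.453,.065,.004,-6.5)
s=snapshot("top"); cv2.imwrite("pics/t2.png",cv2.resize(s["img"][180:320,150:310,::-1],(800,700))[:600])
E
```

```text
at [0.4517 0.0653 0.0148] [ 1.799e+02  1.000e-01 -6.900e+00] move [0.0014 0.0001 0.0108] [ 0.07  0.12 -0.4 ]
```

View pics/t2.png

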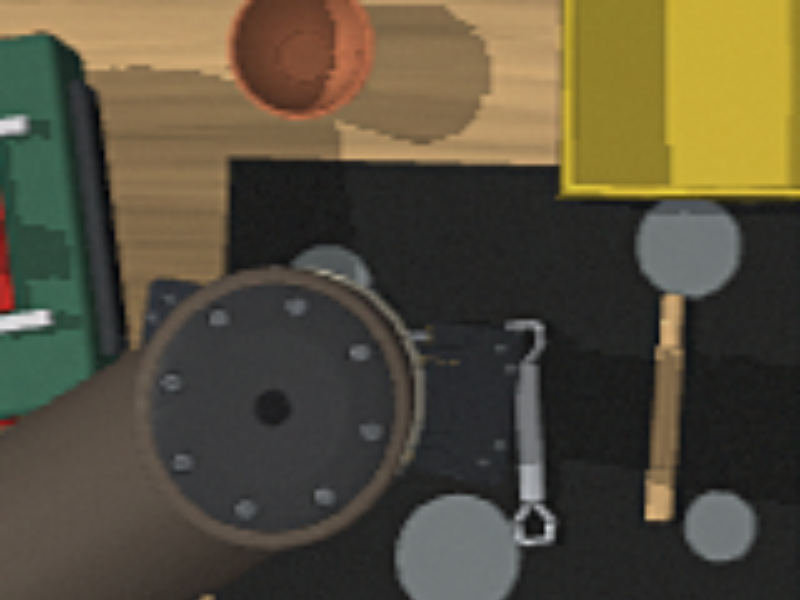

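The gripper is over the rib and hides it in this view, and it's clear of the blower and trimmer. I'll descend and close.

>>> jog_arm(targets="0.001 0 0.006 0 0 0 1; 0.001 0 0.011 0 0 0 1; 0.001 0 0.011 0 0 0 -1; 0.001 0 0.011 0 0 0 -1; 0.001 0 0.011 0 0 0 -1; 0.001 0 0.011 0 0 0 -1; 0.001 0 0.011 0 0 0 -1; 0.001 0 0.011 0 0 0 -1")

```text
clock: 5.25
tool_pos: [0.4536, 0.0658, 0.0049]
orientation: [180.0, 0.0, -6.9]
force: [-0.7, -0.2, 0.3]
opening: 0.033
```

```bash
python3 -c "
from h import *
go(.645,-.115,.12,0)"
```

```text
at [0.4536 0.0658 0.0049] [180.    0.   -6.9] move [ 0.2116  0.1566 -0.1151] [-0.    0.02 -6.87]
```

>>> jog_arm(targets="0 0 0 0 0 0 -1; 0 0 0 0 0 0 -1; 0 0 0 0 0 0 -1; 0 0 -0.02 0 0 0 -1; 0 0 -0.04 0 0 0 -1; 0 0 -0.07 0 0 0 -1; 0 0 -0.1 0 0 0 -1; 0 0 -0.115 0 0 0 -1")

```text
clock: 6.25
tool_pos: [0.4543, 0.0661, 0.1216]
orientation: [-179.9, -0.1, -6.9]
force: [0.1, -0.1, 0.1]
opening: 0.0006
```

```bash
python3 - <<'E'
from h import *
s=snapshot("scene"); cv2.imwrite("pics/s3.png",cv2.resize(s["img"][110:290,180:420,::-1],(800,600)))
s=snapshot("top"); cv2.imwrite("pics/t3.png",cv2.resize(s["img"][180:320,150:310,::-1],(800,700))[:600])
E
```

```text
(no output)
```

View pics/s3.png

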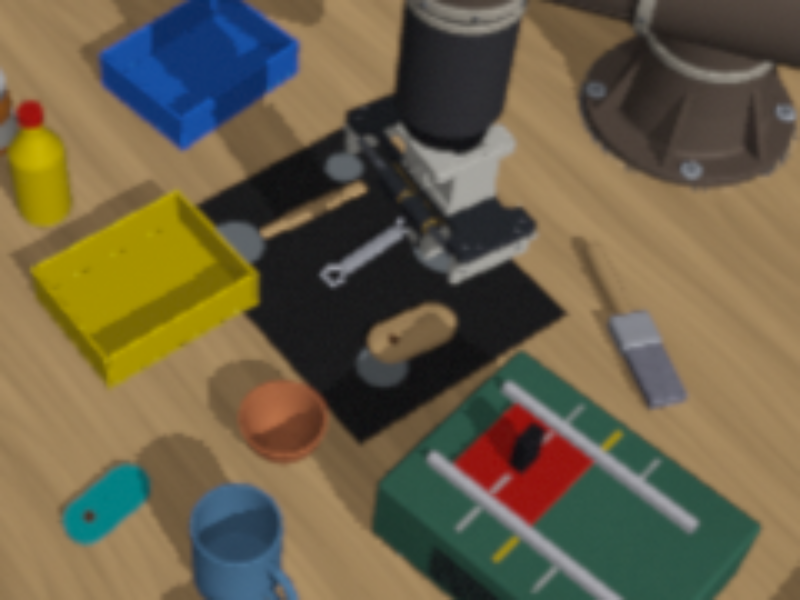

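View pics/t3.png

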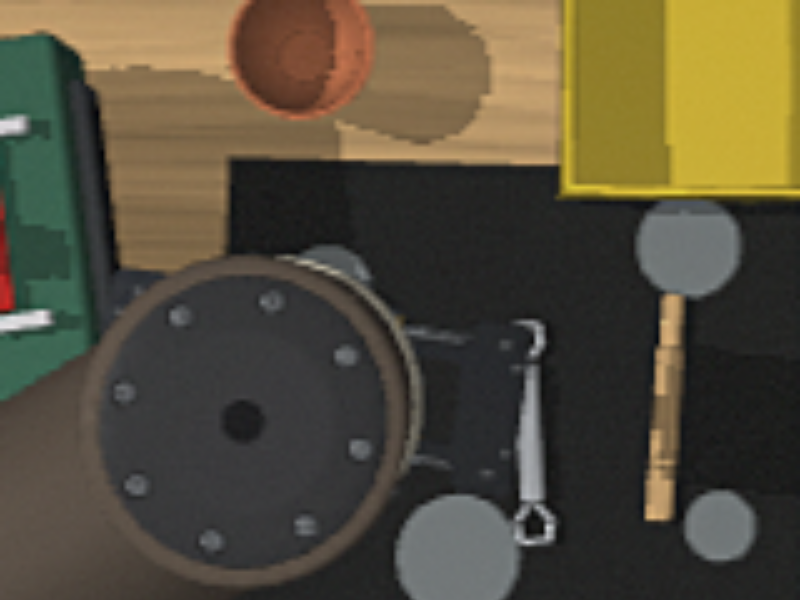

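The scene view shows the fingers closed on nothing. The rib is still on the board at crop (412,332), so I'll measure where it is now.

```bash
python3 - <<'E'
from h import *
s=snapshot("scene");W=world(s)
for r in models.cut_out("wood_rib",s)[:2]:
    m=r["region"]&(s["range_z"]>0);p=W[m];print(r["conf"],np.round(r["uv"]),rect(p),np.percentile(p[:,2],[5,50,95]).round(4), np.round(ray(s,r["uv"],.009),3))
# gripper points near TCP
o=telemetry.get_obs();t=o["tool_pos"];print(t,o["opening"])
d=W-t; m=(np.abs(d[...,0])<.06)&(np.abs(d[...,1])<.12)&(d[...,2]>-.03)&(d[...,2]<.12)&(s["range_z"]>0)
v,u=np.nonzero(m);print(m.sum(),W[m][:,2].min(),np.percentile(W[m],[0,2,50,98],axis=0).round(3))
cv2.imwrite("pics/s4.png",cv2.resize(s["img"][130:230,240:360,::-1],(800,600),interpolation=cv2.INTER_CUBIC))
E
```

```text
0.69 [210. 262.] (array([808.8,  50.1]), 93.6, 49.6, 10.1) [0.0041 0.0093 0.0139] [0.812 0.053 0.009]
0.52 [303. 209.] (array([456.1,  64.1]), 93.5, 46.4, -5.0) [0.0047 0.0099 0.0145] [0.455 0.06  0.009]
[0.45337571 0.06574991 0.11966148] -1.2128685474846457e-05
385 0.14974409007621525 [[ 0.429 -0.034  0.15 ]
 [ 0.437 -0.02   0.156]
 [ 0.483  0.077  0.229]
 [ 0.505  0.156  0.239]]
```

View pics/s4.png

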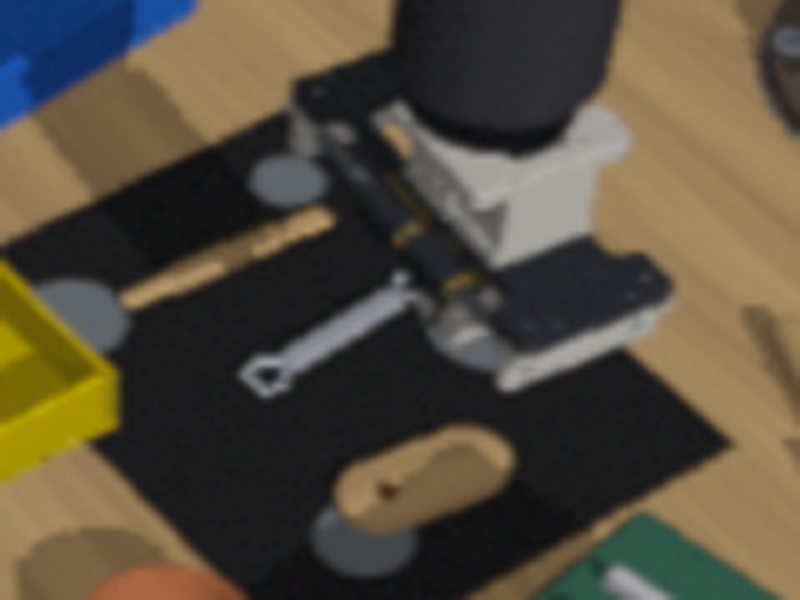

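```bash
python3 - <<'E'
from h import *
s=snapshot("scene");im=s["img"].copy();W=world(s)
o=telemetry.get_obs();R=Ro.from_euler("xyz",o["orientation"],degrees=True)
big=cv2.resize(im[130:230,260:360,::-1],(600,600),interpolation=cv2.INTER_CUBIC)
for z,c in[(0,(0,0,255)),(-.019,(0,255,0)),(-.066,(255,0,0))]:
    X=o["tool_pos"]+R.apply([0,0,z]);q=s["intrinsics"]@(s["R"]@X+s["t"]);q=q[:2]/q[2];print(z,q,W[int(q[1]),int(q[0])])
    cv2.circle(big,tuple(int(a) for a in (q-[260,130])*6),5,c,2)
cv2.imwrite("pics/s5.png",big)
E
```

```text
0 [307.16141835 188.87818754] [ 0.3829774  -0.00291263  0.00214984]
-0.019 [307.74119762 185.08567296] [0.46849815 0.07719854 0.16151036]
-0.066 [309.23060023 175.34303219] [0.48438155 0.09436449 0.23619257]
```

View pics/s5.png

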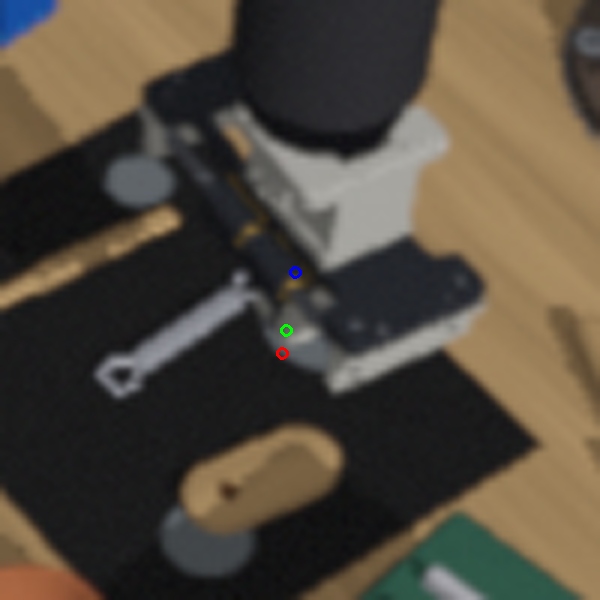

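The reported TCP at z=5 mm was probably only catching the rib's upper edge, so I'll retry about 4 mm lower.

>>> jog_arm(targets="0 0 0 0 0 0 1; 0 0 0 0 0 0 1; 0 0 0 0 0 0 1; 0 0 0 0 0 0 1; 0 0 0.03 0 0 0 1; 0 0 0.06 0 0 0 1; 0 0 0.09 0 0 0 1; 0 0 0.1 0 0 0 1")

```text
clock: 7.5
tool_pos: [0.452, 0.065, 0.0179]
orientation: [179.9, 0.2, -6.9]
force: [-0.2, -0.4, -0.5]
opening: 0.0748
```

```bash
python3 -c "
from h import *
go(.454,.065,.001,-5.8)"
```

```text
at [0.452  0.065  0.0179] [179.9   0.2  -6.9] move [ 0.002  -0.0003  0.0169] [ 0.12  0.19 -1.09]
```

>>> jog_arm(targets="0.002 0 0.006 0 0 -1 1; 0.002 0 0.012 0 0 -1 1; 0.002 0 0.016 0 0 -1 1; 0.002 0 0.0175 0 0 -1 1; 0.002 0 0.0175 0 0 -1 -1; 0.002 0 0.0175 0 0 -1 -1; 0.002 0 0.0175 0 0 -1 -1; 0.002 0 0.0175 0 0 -1 -1")

```text
clock: 8.5
tool_pos: [0.454, 0.0647, 0.0005]
orientation: [179.9, 0.2, -5.9]
force: [-0.2, -1.2, 0.4]
opening: 0.0529
```

>>> jog_arm(targets="0 0 0 0 0 0 -1; 0 0 0 0 0 0 -1; 0 0 0 0 0 0 -1; 0 0 0 0 0 0 -1; 0 0 0 0 0 0 -1; 0 0 0 0 0 0 -1; 0 0 0 0 0 0 -1; 0 0 0 0 0 0 -1")

```text
clock: 9.5
tool_pos: [0.454, 0.0647, 0.0005]
orientation: [179.9, 0.2, -5.9]
force: [-1.0, 1.1, 0.2]
opening: 0.0003
```

```bash
python3 - <<'E'
from h import *
s=snapshot("scene"); cv2.imwrite("pics/s6.png",cv2.resize(s["img"][130:230,240:360,::-1],(800,600),interpolation=cv2.INTER_CUBIC))
o=telemetry.get_obs();print(o)
E
```

```text
{'clock': 9.55, 'joint_pos': array([ 32.80988167,  14.31801676, -40.13590178,  -0.05176181,
       -35.75730741,  51.34381749]), 'qvel': array([ 0.10004847,  0.0177751 , -0.04752911,  0.02146826, -0.03354716,
        0.0028478 ]), 'tau': array([-9.15665405e-04, -3.85547054e+01,  1.81856382e+01,  4.28829700e+00,
        7.20608910e-02,  7.91618504e-06]), 'tool_pos': array([0.45400777, 0.0647479 , 0.00046686]), 'orientation': array([179.8915506 ,   0.18375356,  -5.88853517]), 'force': array([-0.23809462, -0.6535523 , -0.05925536]), 'moment': array([-0.03173432, -0.03992869,  0.05417571]), 'opening': 0.00042586752834765916}
```

View pics/s6.png

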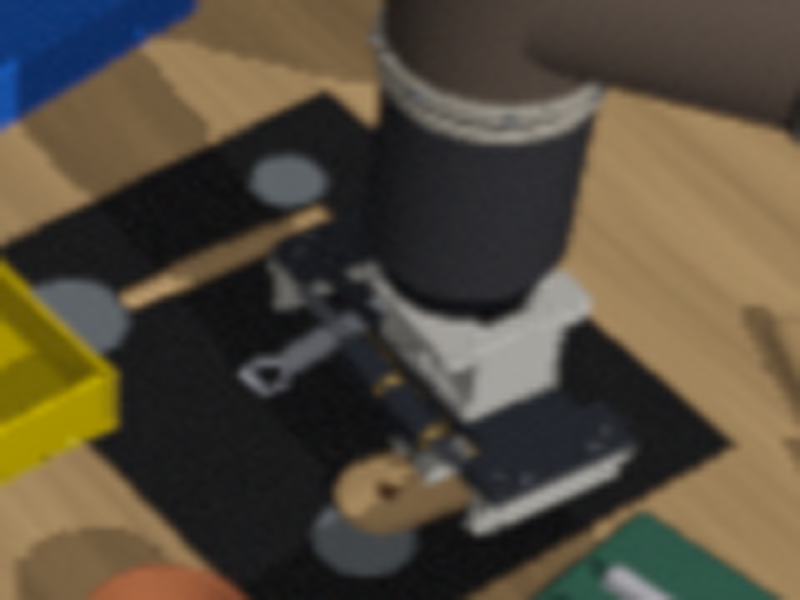

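```bash
python3 - <<'E'
from h import *
for cam in("scene","top"):
    s=snapshot(cam);W=world(s)
    t=telemetry.get_obs()["tool_pos"]
    X=t;q=s["intrinsics"]@(s["R"]@X+s["t"]);q=q[:2]/q[2];print(cam,q,s["range_z"].shape)
    u0,v0=int(q[0]),int(q[1])
    print("cols",list(range(u0-22,u0+40,4)))
    for v in range(v0-30,v0+20,2): print(v," ".join("%4d"%(1000*W[v,u,2]) for u in range(u0-22,u0+40,4)))
E
```

```text
scene [303.40066818 210.86046767] (384, 512)
cols [281, 285, 289, 293, 297, 301, 305, 309, 313, 317, 321, 325, 329, 333, 337, 341]
180   97  108    2  135  191  199  201  200  204  199  191  192   -5    2   -1    0
182    0    1  111  132  153  196  195  202  200  182  195  188   -1    4    0    2
184    1    1  107    8  145  190  195  191  191  195  189   -1    4    0    1    5
186    4   12   13  119  137  157  191  191  192  189  182    0    0    1   -1    5
188    4    9    3  117  128  149 1226  193  189  179  171    3    0    0    0    3
190    9    9    0  117  117  142  185  187  177  173  158    0    5    0    0   -2
192    8    0    2  115  113  131  140  167  165  160  145    3    1    0    3    0
194    2    0    7  108  109  115  134  155  157  147  137    4    3   -2    0    5
196    4    0    0    4  118  119  133  149  148  137  132    0    1    3    6    2
198   -1    3    2    3  106  115  131  144  136  136  135  133  138    6    2    2
200   -1    0    2    0  101  115  113  136  138  135  138  136  132    0 1226    4
202    0   -2    1    6    4  116  111  130  
[... 2659 characters left out ...]
  0   -1  132  134  134   12
256  467  467  468  467  465  468  467  465  467  459   -2    0  134  130  129    9
258  466  466  465  469  465  468  466  465  467  462    2    1  131  132  134   11
260  468  466  466  465  467  466  466  465  466  464   -1   -3  132  134  139   10
262  466  470  467  466  467  465  466  465  465  458    1   -2  136  134    0    8
264  467  468  467  467  466  467  466  462  466  355    0  135  129  130    0    5
266  465  465  468  467  467  469  467  461  464  356  133  137  135  136   -1    9
268  467  465  469  468  467  464  464  468  464  109  111  131  136  133    0    9
270  468  467  466  468  467  464  464  466  463    2   -1  132  135  133    0    8
```

The depth map shows the gripper about 30 mm higher than its reported TCP: the lowest finger pixel is at z≈35–40 mm while TCP z reads 0. I'll check for a horizontal offset or tilt as well.

```bash
python3 - <<'E'
from h import *
s=snapshot("scene");W=world(s)
for v in range(198,213):
    print(v,[tuple((1000*W[v,u]).astype(int)) for u in range(299,311,2)])
s=snapshot("top");W=world(s)
t=telemetry.get_obs()["tool_pos"]
# top-plate: points 0.12..0.145 near
m=(np.abs(W[...,2]-.133)<.01)&(np.hypot(W[...,0]-t[0],W[...,1]-t[1])<.14)&(np.indices(W.shape[:2])[1]>215); print("plateR",rect(W[m]))
m=(np.abs(W[...,2]-.133)<.01)&(np.hypot(W[...,0]-t[0],W[...,1]-t[1])<.14); print("plate",m.sum(),rect(W[m]))
m=(np.abs(W[...,2]-.466)<.008);print("flange",rect(W[m]),np.round(W[m].mean(0),3))
cv2.imwrite("pics/t6.png",cv2.resize(s["img"][200:310,150:297,::-1],(800,600)))
E
```

```text
198 [(np.int64(494), np.int64(76), np.int64(115)), (np.int64(490), np.int64(81), np.int64(117)), (np.int64(482), np.int64(82), np.int64(112)), (np.int64(486), np.int64(94), np.int64(128)), (np.int64(485), np.int64(102), np.int64(136)), (np.int64(484), np.int64(108), np.int64(142))]
199 [(np.int64(498), np.int64(80), np.int64(117)), (np.int64(492), np.int64(84), np.int64(117)), (np.int64(487), np.int64(87), np.int64(117)), (np.int64(484), np.int64(92), np.int64(120)), (np.int64(486), np.int64(103), np.int64(132)), (np.int64(486), np.int64(111), np.int64(141))]
200 [(np.int64(498), np.int64(81), np.int64(113)), (np.int64(496), np.int64(88), np.int64(118)), (np.int64(490), np.int64(91), np.int64(118)), (np.int64(485), np.int64(94), np.int64(116)), (np.int64(485), np.int64(102), np.int64(126)), (np.int64(484), np.int64(110), np.int64(133))]
201 [(np.int64(494), np.int64(79), np.int64(102)), (np.int64(497), np.int64(90), np.int64(117)), (np.int64(491), np.int64(93), np.int64(115)), (np.int64(485), np.int64(95), np.int64(113)), (np.int64(483), np.int64(101), np.int64(118)), (np.int64(487),
[... 2547 characters left out ...]
470), np.int64(61), np.int64(9)), (np.int64(466), np.int64(66), np.int64(11)), (np.int64(460), np.int64(69), np.int64(10)), (np.int64(455), np.int64(73), np.int64(10)), (np.int64(449), np.int64(76), np.int64(8)), (np.int64(443), np.int64(80), np.int64(8))]
212 [(np.int64(474), np.int64(65), np.int64(12)), (np.int64(466), np.int64(66), np.int64(6)), (np.int64(463), np.int64(72), np.int64(10)), (np.int64(455), np.int64(74), np.int64(6)), (np.int64(454), np.int64(81), np.int64(13)), (np.int64(445), np.int64(82), np.int64(7))]
plateR (array([444. ,  -5.7]), 78.5, 51.5, 1.4)
plate 460 (array([452.6,  66.3]), 192.3, 77.7, 84.0)
flange (array([389.7, 134.4]), 282.4, 95.6, -46.6) [0.439 0.087 0.466]
```

View pics/t6.png

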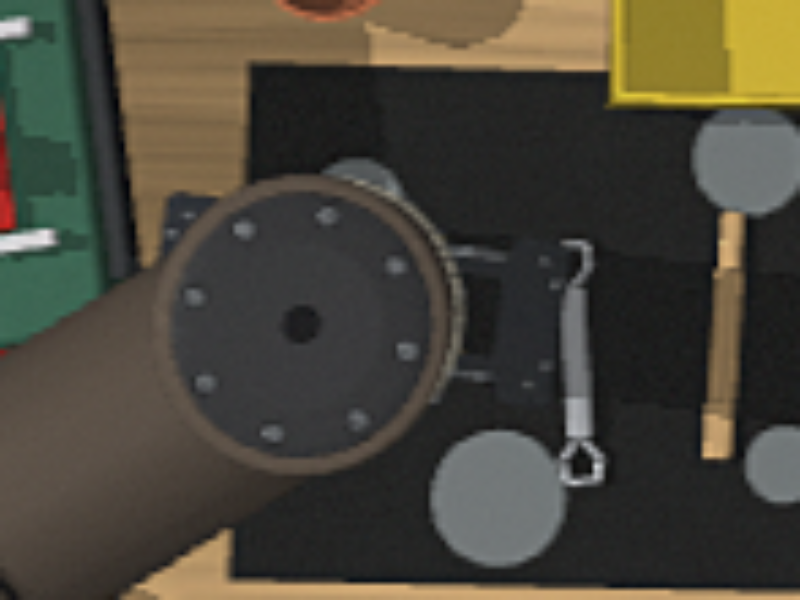

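Laterally it matches: the gripper plate centre is (0.453, 0.066) against TCP (0.454, 0.065). The real fingertips sit roughly 28–30 mm above the reported TCP height. I'll open and descend in small steps, watching the force.

>>> jog_arm(targets="0 0 0 0 0 0 1; 0 0 0 0 0 0 1; 0 0 0 0 0 0 1; 0 0 0 0 0 0 1; 0 0 0 0 0 0 1; 0 0 0.005 0 0 0 1; 0 0 0.01 0 0 0 1; 0 0 0.015 0 0 0 1")

```text
clock: 10.75
tool_pos: [0.4538, 0.0646, -0.015]
orientation: [179.9, 0.2, -5.9]
force: [0.4, 0.4, -0.8]
opening: 0.0748
```

>>> jog_arm(targets="0 0 0.002 0 0 0 1; 0 0 0.004 0 0 0 1; 0 0 0.005 0 0 0 1; 0 0 0.006 0 0 0 1; 0 0 0.006 0 0 0 1; 0 0 0.006 0 0 0 1; 0 0 0.006 0 0 0 1; 0 0 0.006 0 0 0 1")

```text
clock: 11.75
tool_pos: [0.4538, 0.0647, -0.021]
orientation: [179.9, 0.2, -5.9]
force: [0.2, -0.4, -0.3]
opening: 0.0873
```

>>> jog_arm(targets="0 0 0.001 0 0 0 1; 0 0 0.002 0 0 0 1; 0 0 0.003 0 0 0 1; 0 0 0.004 0 0 0 1; 0 0 0.004 0 0 0 -1; 0 0 0.004 0 0 0 -1; 0 0 0.004 0 0 0 -1; 0 0 0.004 0 0 0 -1")

```text
clock: 12.75
tool_pos: [0.4538, 0.0646, -0.025]
orientation: [179.9, 0.2, -5.9]
force: [0.4, -0.4, -0.1]
opening: 0.0536
```

>>> jog_arm(targets="0 0 0 0 0 0 -1; 0 0 0 0 0 0 -1; 0 0 0 0 0 0 -1; 0 0 0 0 0 0 -1; 0 0 0 0 0 0 -1; 0 0 0 0 0 0 -1; 0 0 0 0 0 0 -1; 0 0 0 0 0 0 -1")

```text
clock: 13.75
tool_pos: [0.4538, 0.0647, -0.025]
orientation: [179.9, 0.2, -5.9]
force: [-0.5, 0.2, 1.4]
opening: 0.0434
```

Opening holds at 43.4 mm, so the rib (44 mm wide) is gripped. The z offset is about +29 mm. Now lifting and carrying it.

```bash
python3 -c "
from h import *
go(.645,-.115,.08,0)"
```

```text
at [ 0.4538  0.0647 -0.025 ] [179.9   0.2  -5.9] move [ 0.2083  0.1593 -0.1054] [ 0.1   0.2  -5.89]
```

>>> jog_arm(targets="0 0 -0.04 0 0 0 -1; 0.01 0.01 -0.08 0 0 -1 -1; 0.05 0.04 -0.105 0 0 -2 -1; 0.09 0.07 -0.105 0 0 -3 -1; 0.13 0.1 -0.105 0 0 -4 -1; 0.17 0.13 -0.105 0 0 -5 -1; 0.208 0.159 -0.105 0 0 -6 -1; 0.208 0.159 -0.105 0 0 -6 -1")

```text
clock: 14.75
tool_pos: [0.6461, -0.1171, 0.0783]
orientation: [179.9, 0.3, -0.0]
force: [-1.5, -0.2, -0.3]
opening: 0.0433
```

```bash
python3 - <<'E'
from h import *
go(.645,-.115,0,0)
s=snapshot("scene"); cv2.imwrite("pics/s7.png",cv2.resize(s["img"][80:290,130:410,::-1],(800,600)))
E
```

```text
at [ 0.6461 -0.1171  0.0783] [179.9   0.3  -0. ] move [-0.0008 -0.0022  0.0783] [ 0.12  0.26 -0.05]
```

View pics/s7.png

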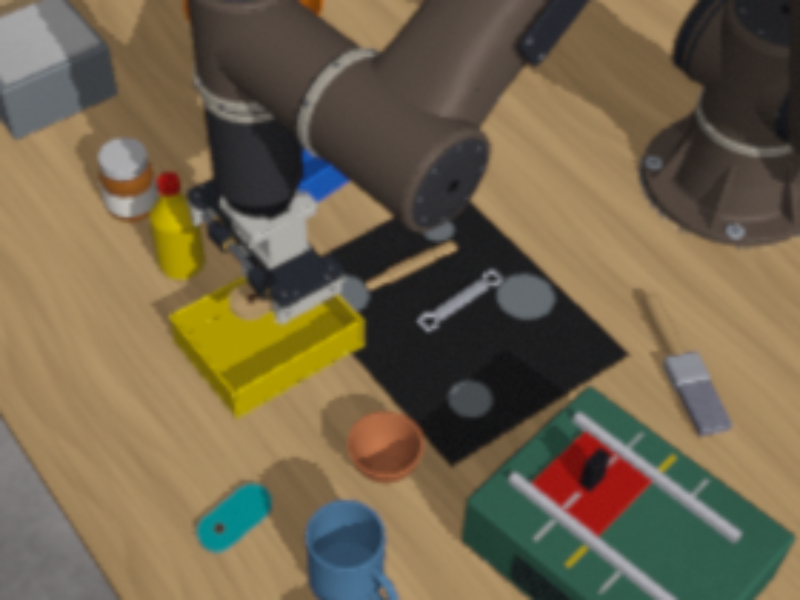

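The rib is held over the yellow bin at about (250,300) in the crop. Lowering and releasing with a partial opening.

>>> jog_arm(targets="0 0.005 0.03 0 0 0 -1; 0 0.005 0.06 0 0 0 -1; 0 0.005 0.074 0 0 0 -1; 0 0.005 0.074 0 0 0 0.25; 0 0.005 0.074 0 0 0 0.25; 0 0.005 0.074 0 0 0 0.25; 0 0.005 0.03 0 0 0 0.25; 0 0.005 -0.01 0 0 0 0.25")

```text
clock: 15.8
tool_pos: [0.6451, -0.121, 0.0901]
orientation: [179.9, 0.3, -0.0]
force: [1.1, -0.4, 0.4]
opening: 0.0548
```

```bash
python3 - <<'E'
from h import *
go(.434,-.120,.03,-3)
s=snapshot("scene"); cv2.imwrite("pics/s8.png",cv2.resize(s["img"][80:290,130:410,::-1],(800,600)))
E
```

```text
at [ 0.6451 -0.121   0.0901] [179.9   0.3  -0. ] move [-0.2108 -0.001   0.0611] [0.11 0.26 2.98]
```

View pics/s8.png

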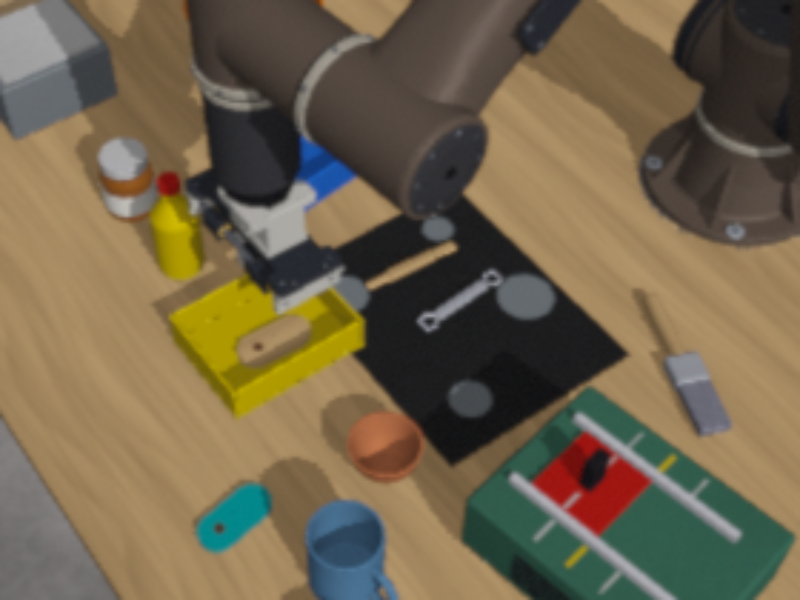

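The rib lies in the yellow bin. Next is the stick.

>>> jog_arm(targets="-0.05 -0.001 0 0 0 1 0.1; -0.1 -0.001 0 0 0 2 0.1; -0.16 -0.001 0 0 0 3 0.1; -0.211 -0.001 0.02 0 0 3 0.1; -0.211 -0.001 0.06 0 0 3 0.1; -0.211 -0.001 0.1 0 0 3 0.1; -0.211 -0.001 0.105 0 0 3 0.1; -0.211 -0.001 0.105 0 0 3 0.1")

```text
clock: 16.85
tool_pos: [0.4385, -0.1208, -0.0084]
orientation: [179.9, -0.3, -2.9]
force: [0.1, -0.1, 0.2]
opening: 0.0483
```

```bash
python3 - <<'E'
from h import *
go(.434,-.120,-.0255,-3)
s=snapshot("scene"); cv2.imwrite("pics/s9.png",cv2.resize(s["img"][100:220,200:360,::-1],(800,600)))
E
```

```text
at [ 0.4385 -0.1208 -0.0084] [179.9  -0.3  -2.9] move [-0.0046 -0.0006  0.0171] [ 0.15 -0.25  0.06]
```

View pics/s9.png

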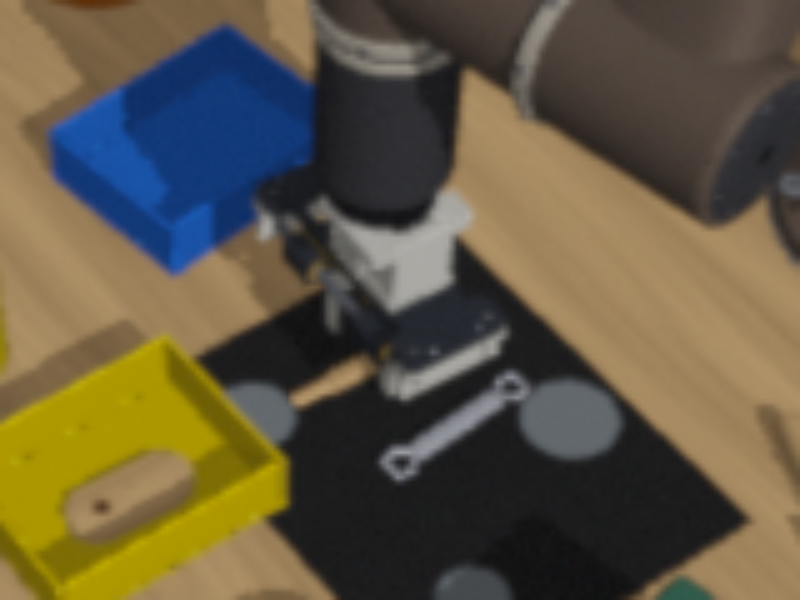

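The stick is between the fingers at crop (330,380), and the trimmer beside it is clear. Descending and closing.

>>> jog_arm(targets="-0.004 0 0.006 0 0 0 0.1; -0.005 0 0.012 0 0 0 0.1; -0.005 0 0.017 0 0 0 0.1; -0.005 0 0.017 0 0 0 -1; -0.005 0 0.017 0 0 0 -1; -0.005 0 0.017 0 0 0 -1; -0.005 0 0.017 0 0 0 -1; -0.005 0 0.017 0 0 0 -1")

```text
clock: 17.9
tool_pos: [0.4341, -0.1205, -0.0249]
orientation: [179.9, -0.3, -2.9]
force: [0.5, -0.9, 0.8]
opening: 0.0135
```

```bash
python3 -c "
from h import *
go(.645,-.145,.085,0)"
```

```text
at [ 0.4341 -0.1205 -0.0249] [179.9  -0.3  -2.9] move [ 0.2125  0.0139 -0.1087] [ 0.14 -0.32 -2.94]
```

>>> jog_arm(targets="0 0 -0.04 0 0 0 -1; 0 0 -0.09 0 0 0 -1; 0.05 0.004 -0.11 0 0 -1 -1; 0.1 0.008 -0.11 0 0 -2 -1; 0.15 0.012 -0.11 0 0 -3 -1; 0.2 0.014 -0.11 0 0 -3 -1; 0.212 0.014 -0.11 0 0 -3 -1; 0.212 0.014 -0.11 0 0 -3 -1")

```text
clock: 18.9
tool_pos: [0.6441, -0.145, 0.0853]
orientation: [179.9, -0.2, 0.0]
force: [-0.7, -0.2, -0.2]
opening: 0.014
```

```bash
python3 - <<'E'
from h import *
go(.645,-.145,.002,0)
s=snapshot("scene"); cv2.imwrite("pics/s10.png",cv2.resize(s["img"][80:290,130:410,::-1],(800,600)))
E
```

```text
at [ 0.6441 -0.145   0.0853] [179.9  -0.2   0. ] move [ 0.0006 -0.0002  0.0833] [ 0.14 -0.22  0.04]
```

View pics/s10.png

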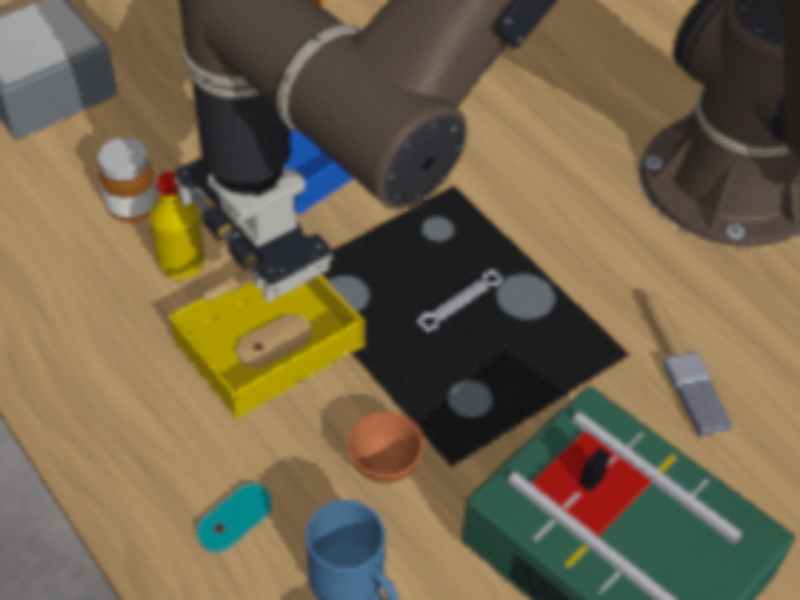

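>>> jog_arm(targets="0 -0.006 0.01 0 0 0 -1; 0 -0.006 0.04 0 0 0 -1; 0 -0.006 0.07 0 0 0 -1; 0 -0.006 0.083 0 0 0 -1; 0 -0.006 0.083 0 0 0 -0.35; 0 -0.006 0.083 0 0 0 -0.35; 0 -0.006 0.083 0 0 0 -0.35; 0 -0.006 0.04 0 0 0 -0.35")

```text
clock: 19.95
tool_pos: [0.6412, -0.139, 0.0436]
orientation: [179.9, 0.1, 0.0]
force: [0.9, 0.4, 0.6]
opening: 0.0283
```

```bash
python3 -c "
from h import *
go(.42,-.042,.06,4)"
```

```text
at [ 0.6412 -0.139   0.0436] [1.799e+02 1.000e-01 0.000e+00] move [-0.2212 -0.097  -0.0163] [ 0.12  0.11 -3.99]
```

>>> jog_arm(targets="0 0 -0.04 0 0 0 -0.35; -0.03 -0.013 -0.05 0 0 0 -0.35; -0.08 -0.035 -0.05 0 0 -1 0; -0.13 -0.057 -0.05 0 0 -2 0; -0.18 -0.08 -0.05 0 0 -3 0; -0.221 -0.097 -0.04 0 0 -4 0; -0.221 -0.097 0 0 0 -4 0; -0.221 -0.097 0.03 0 0 -4 0")

```text
clock: 20.95
tool_pos: [0.4206, -0.0415, 0.0142]
orientation: [179.9, -0.1, 4.1]
force: [0.7, 0.4, 0.5]
opening: 0.0439
```

```bash
python3 - <<'E'
from h import *
s=snapshot("scene");W=world(s)
im=np.hstack([s["img"][150:240,180:300],s["img"][130:220,260:380]])
cv2.imwrite("pics/s11.png",cv2.resize(im[:,:,::-1],(800,300),interpolation=cv2.INTER_CUBIC))
for r in models.cut_out("steel_trimmer",s)[:2]:
    p=W[r["region"]&(s["range_z"]>0)];print(r["conf"],r["uv"],rect(p))
go(.419,-.042,-.0255,4)
E
```

```text
0.47 [287.6, 189.3] (array([445.3, -47.4]), 80.8, 27.8, 7.2)
at [ 0.4184 -0.0425  0.0124] [179.8   0.3   4. ] move [ 0.0008 -0.0005  0.0379] [0.16 0.29 0.  ]
```

View pics/s11.png

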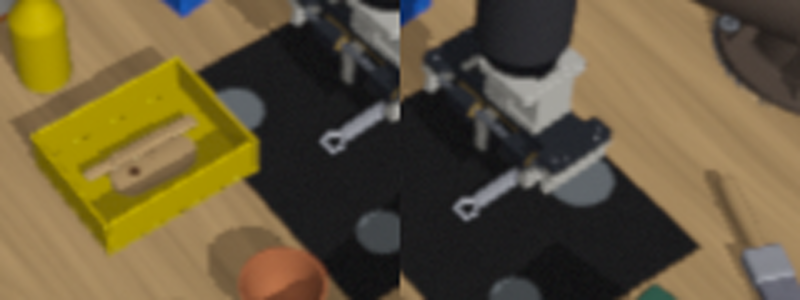

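The stick and rib lie in the yellow bin at (140,150) in the left panel. The trimmer is between the fingers in the right panel.

>>> jog_arm(targets="0 0 0.012 0 0 0 0; 0 0 0.025 0 0 0 0; 0.001 0 0.034 0 0 0 0; 0.001 0 0.038 0 0 0 0; 0.001 0 0.038 0 0 0 -1; 0.001 0 0.038 0 0 0 -1; 0.001 0 0.038 0 0 0 -1; 0.001 0 0.038 0 0 0 -1")

```text
clock: 22.05
tool_pos: [0.4193, -0.0425, -0.0255]
orientation: [179.8, 0.3, 4.0]
force: [-0.8, -0.7, 0.2]
opening: 0.0129
```

```bash
python3 -c "
from h import *
go(.42,-.357,.085,7.5)"
```

```text
at [ 0.4193 -0.0425 -0.0255] [179.8   0.3   4. ] move [-0.0218  0.314  -0.1096] [ 0.15  0.29 -3.5 ]
```

>>> jog_arm(targets="0 0 0 0 0 0 -1; 0 0 -0.05 0 0 0 -1; 0 0.03 -0.1 0 0 0 -1; -0.005 0.08 -0.11 0 0 -1 -1; -0.01 0.14 -0.11 0 0 -2 -1; -0.015 0.2 -0.11 0 0 -3 -1; -0.02 0.26 -0.11 0 0 -3.5 -1; -0.022 0.314 -0.11 0 0 -3.5 -1")

```text
clock: 23.05
tool_pos: [0.4192, -0.3591, 0.0853]
orientation: [179.9, 0.3, 7.5]
force: [1.9, 0.5, 0.2]
opening: 0.0125
```

```bash
python3 - <<'E'
from h import *
go(.42,-.357,.0,7.5)
s=snapshot("top"); cv2.imwrite("pics/t12.png",cv2.resize(s["img"][200:340,300:440,::-1],(600,600)))
s=snapshot("scene"); cv2.imwrite("pics/s12.png",cv2.resize(s["img"][70:220,180:380,::-1],(800,600)))
E
```

```text
at [ 0.4192 -0.3591  0.0853] [179.9   0.3   7.5] move [ 0.0015 -0.0021  0.0852] [ 0.13  0.3  -0.03]
```

View pics/s12.png

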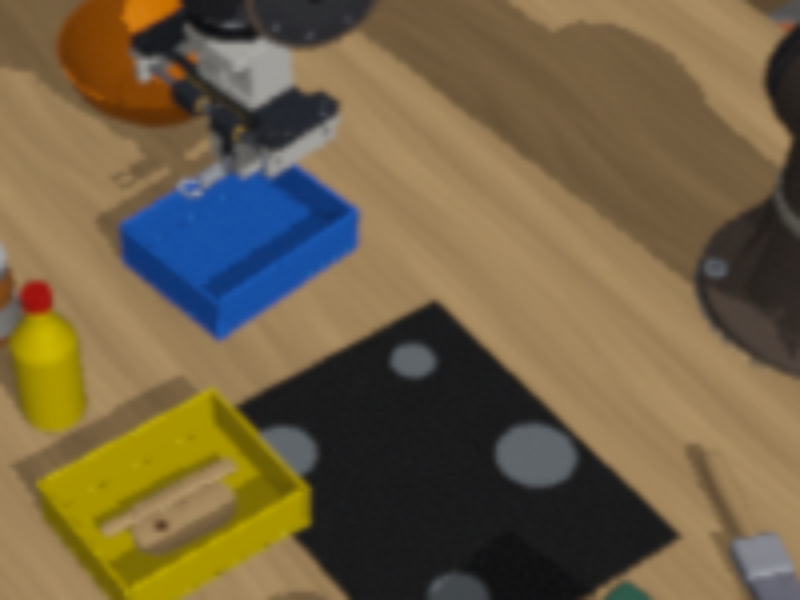

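>>> jog_arm(targets="0 -0.002 0.03 0 0 0 -1; 0 -0.002 0.06 0 0 0 -1; 0 -0.002 0.085 0 0 0 -1; 0 -0.002 0.09 0 0 0 -1; 0 -0.002 0.09 0 0 0 -0.4; 0 -0.002 0.09 0 0 0 -0.4; 0 -0.002 0.09 0 0 0 -0.4; 0 -0.002 0.05 0 0 0 -0.4")

```text
clock: 24.15
tool_pos: [0.4169, -0.3585, 0.0333]
orientation: [180.0, 0.6, 7.2]
force: [1.0, 0.4, 0.2]
opening: 0.0262
```

>>> jog_arm(targets="0 0 -0.05 0 0 0 -0.4; 0 0 -0.1 0 0 0 -0.4; 0 0 -0.14 0 0 0 -0.4; 0 0 -0.14 0 0 0 -0.4; 0 0 -0.14 0 0 0 -0.4; 0 0 -0.14 0 0 0 -0.4; 0 0 -0.14 0 0 0 -0.4; 0 0 -0.14 0 0 0 -0.4")

```text
clock: 25.15
tool_pos: [0.4181, -0.3582, 0.1727]
orientation: [-180.0, 0.6, 7.2]
force: [0.8, 1.1, -0.6]
opening: 0.0263
```

```bash
python3 - <<'E'
from h import *
s=snapshot("scene");W=world(s); cv2.imwrite("pics/s13.png",cv2.resize(s["img"][70:220,180:380,::-1],(800,600)))
for n in("wood_stick","wood_rib","steel_trimmer"):
    for r in models.cut_out(n,s)[:2]:
        p=W[r["region"]&(s["range_z"]>0)];print(n,round(r["conf"],2),np.round(r["uv"]),rect(p),p[:,2].max().round(3))
go(.519,.280,.13,9.8)
E
```

```text
wood_stick 0.62 [220. 194.] (array([ 647.8, -144.3]), 123.4, 33.7, -1.3) 0.033
wood_rib 0.57 [225. 196.] (array([ 645.3, -114.8]), 88.9, 37.4, -1.9) 0.022
wood_rib 0.36 [336. 250.] (array([522.1, 278.1]), 91.1, 84.0, 11.4) 0.167
steel_trimmer 0.62 [243. 128.] (array([ 416.6, -358.8]), 49.6, 16.2, 10.4) 0.023
at [ 0.4183 -0.3583  0.1731] [180.    0.6   7.2] move [ 0.1808 -0.6205  0.0413] [-0.01  0.59 -2.56]
```

View pics/s13.png

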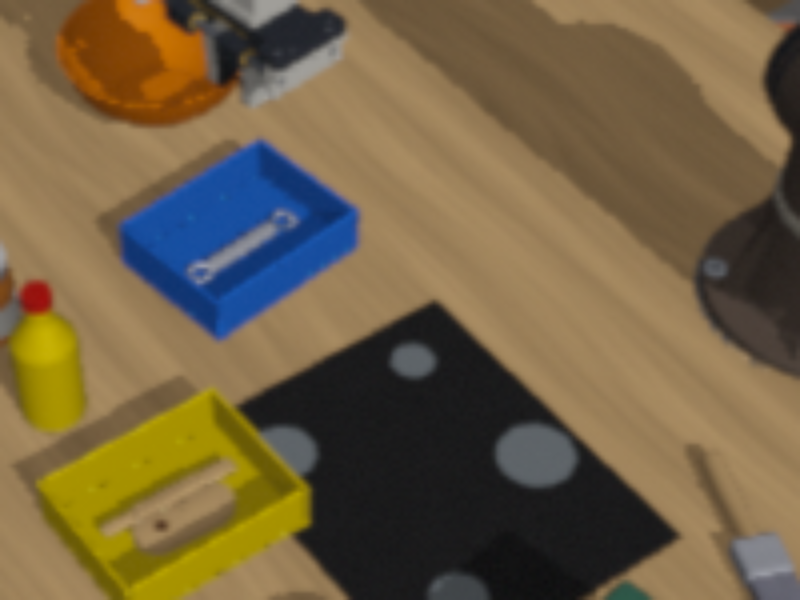

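All three tools lie in the right bins: the trimmer in blue at (243,245), and the stick and rib in yellow. Now to the shutter handle.

>>> jog_arm(targets="0.015 -0.05 -0.005 0 0 0 0; 0.03 -0.1 -0.01 0 0 0 0; 0.045 -0.155 -0.015 0 0 -1 0; 0.06 -0.21 -0.015 0 0 -1 0; 0.077 -0.265 -0.015 0 0 -2 0.3; 0.094 -0.32 -0.015 0 0 -2.5 0.3; 0.11 -0.375 -0.015 0 0 -2.5 0.3; 0.125 -0.43 -0.015 0 0 -2.5 0.3")

```text
clock: 26.35
tool_pos: [0.4884, 0.0861, 0.1872]
orientation: [-180.0, 0.5, 9.8]
force: [2.0, -0.3, 0.5]
opening: 0.057
```

```bash
python3 -c "
from h import *
go(.5195,.280,.185,9.8)"
```

```text
at [0.4884 0.0861 0.1872] [-180.     0.5    9.8] move [ 0.0636 -0.1858  0.0017] [-0.04  0.54 -0.04]
```

>>> jog_arm(targets="0.012 -0.04 0 0 0 0 0.3; 0.025 -0.08 0 0 0 0 0.3; 0.04 -0.12 0 0 0 0 0.3; 0.055 -0.155 0 0 0.5 0 0.3; 0.064 -0.186 0 0 0.5 0 0.3; 0.064 -0.186 0 0 0.5 0 0.3; 0.064 -0.186 0 0 0.5 0 0.3; 0.064 -0.186 0 0 0.5 0 0.3")

```text
clock: 27.35
tool_pos: [0.5198, 0.2794, 0.1869]
orientation: [-180.0, 0.0, 9.7]
force: [-0.6, -0.1, 0.2]
opening: 0.057
```

```bash
python3 - <<'E'
from h import *
go(.5195,.280,.0935,9.8)
s=snapshot("scene"); cv2.imwrite("pics/s14.png",cv2.resize(s["img"][180:300,270:430,::-1],(800,600),interpolation=cv2.INTER_CUBIC))
s=snapshot("top"); cv2.imwrite("pics/t14.png",cv2.resize(s["img"][160:290,50:220,::-1],(785,600),interpolation=cv2.INTER_CUBIC))
E
```

```text
at [0.5198 0.2794 0.1869] [-180.     0.     9.7] move [-0.0002 -0.0005  0.0934] [-0.04  0.04 -0.08]
```

View pics/s14.png

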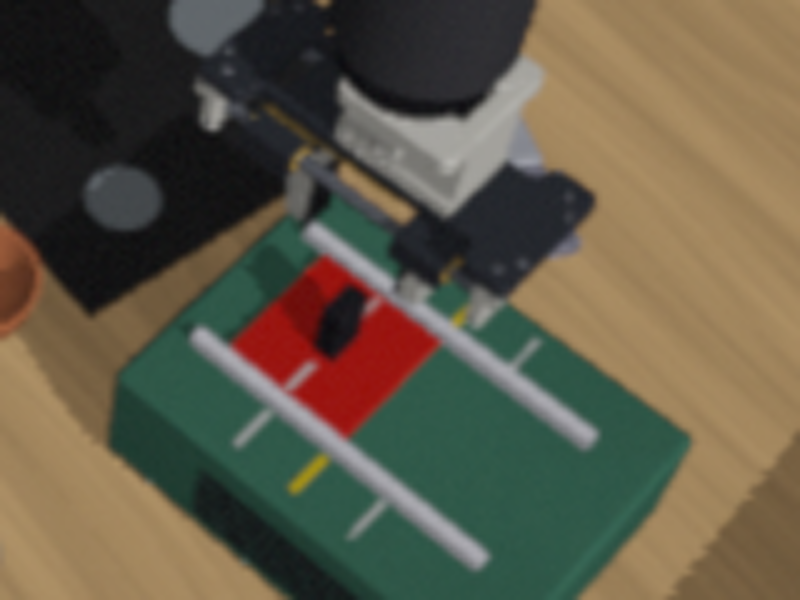

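View pics/t14.png

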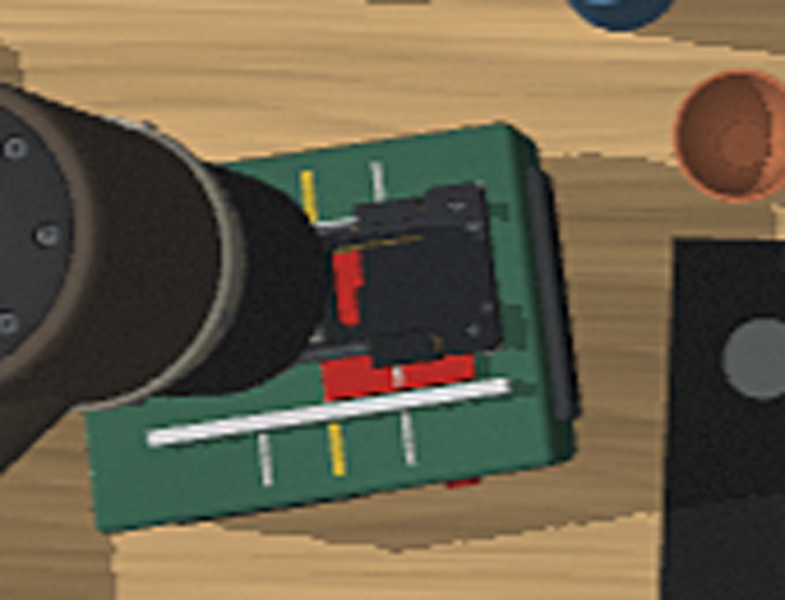

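The fingers sit on either side of the handle along the slide direction, so I'll descend.

>>> jog_arm(targets="0 0 0.015 0 0 0 0.3; 0 0 0.03 0 0 0 0.3; 0 0 0.045 0 0 0 0.3; 0 0 0.06 0 0 0 0.3; 0 0 0.075 0 0 0 0.3; 0 0 0.085 0 0 0 0.3; 0 0 0.09 0 0 0 0.3; 0 0 0.09 0 0 0 0.3")

```text
clock: 28.45
tool_pos: [0.5199, 0.2796, 0.0968]
orientation: [-180.0, 0.0, 9.7]
force: [-0.6, -0.2, 0.2]
opening: 0.0571
```

```bash
python3 - <<'E'
from h import *
go(.5195,.280,.0945,9.8)
s=snapshot("scene"); cv2.imwrite("pics/s15.png",cv2.resize(s["img"][180:300,270:430,::-1],(800,600),interpolation=cv2.INTER_CUBIC))
E
```

```text
at [0.5199 0.2796 0.0968] [-180.     0.     9.7] move [-0.0003 -0.0005  0.0023] [-0.04  0.04 -0.08]
```

View pics/s15.png

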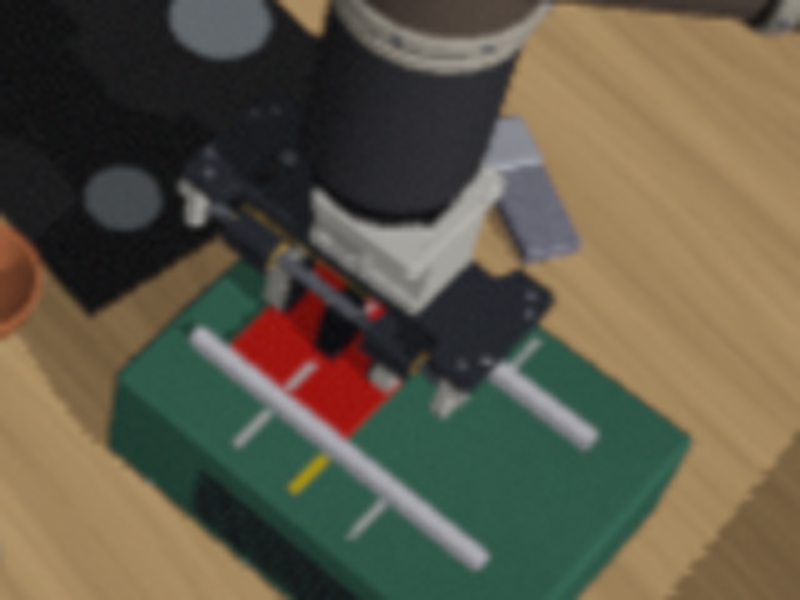

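The handle (335,335) is between the two fingers (280,290 and 385,375). Closing.

>>> jog_arm(targets="0 0 0.002 0 0 0 -1; 0 0 0.002 0 0 0 -1; 0 0 0.002 0 0 0 -1; 0 0 0.002 0 0 0 -1; 0 0 0.002 0 0 0 -1; 0 0 0.002 0 0 0 -1; 0 0 0.002 0 0 0 -1; 0 0 0.002 0 0 0 -1")

```text
clock: 29.5
tool_pos: [0.5201, 0.2802, 0.0953]
orientation: [-179.9, -0.0, 9.7]
force: [-2.3, 5.1, 1.2]
opening: 0.0162
```

Handle gripped, with the opening at 16.2 mm. Sliding 40 mm along tool −y (blower +y).

>>> jog_arm(targets="0 -0.006 0 0 0 0 -1; 0 -0.013 0 0 0 0 -1; 0 -0.02 0 0 0 0 -1; 0 -0.027 0 0 0 0 -1; 0 -0.034 0 0 0 0 -1; 0 -0.04 0 0 0 0 -1; 0 -0.04 0 0 0 0 -1; 0 -0.04 0 0 0 0 -1")

```text
clock: 30.5
tool_pos: [0.5134, 0.3178, 0.0953]
orientation: [179.9, 0.1, 9.7]
force: [2.7, -8.2, 2.1]
opening: 0.016
```

```bash
python3 - <<'E'
from h import *
print(telemetry.get_obs()["force"],telemetry.get_obs()["tool_pos"])
s=snapshot("scene"); cv2.imwrite("pics/s16.png",cv2.resize(s["img"][180:300,270:430,::-1],(800,600),interpolation=cv2.INTER_CUBIC))
s=snapshot("top"); cv2.imwrite("pics/t16.png",cv2.resize(s["img"][160:290,50:220,::-1],(785,600),interpolation=cv2.INTER_CUBIC))
cv2.imwrite("pics/t16f.png",s["img"][:,:,::-1])
E
```

```text
[ 2.6671818  -8.19985649  2.08410372] [0.51339998 0.31776354 0.09533554]
```

View pics/s16.png

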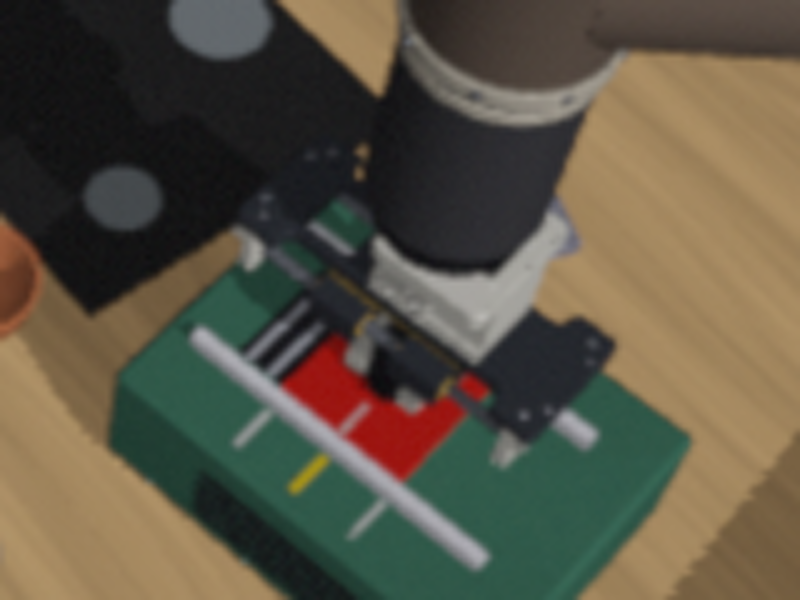

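View pics/t16.png

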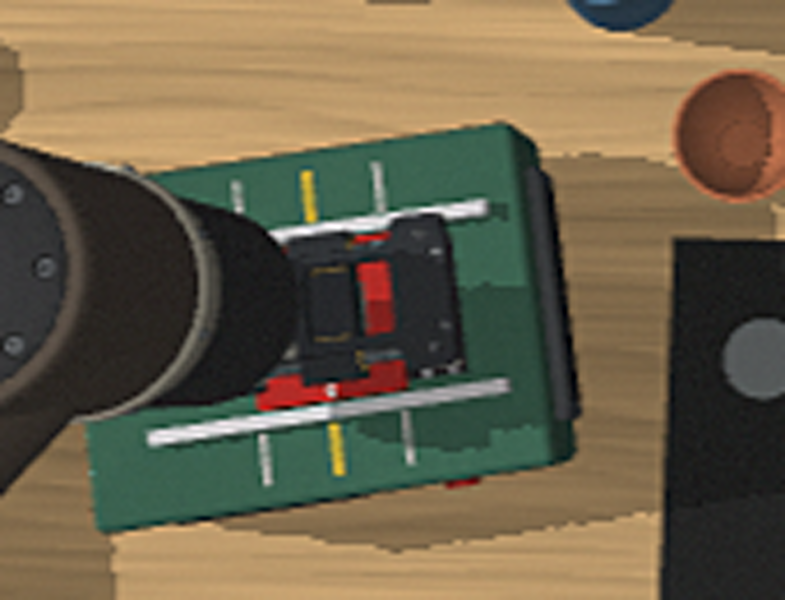

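View pics/t16f.png

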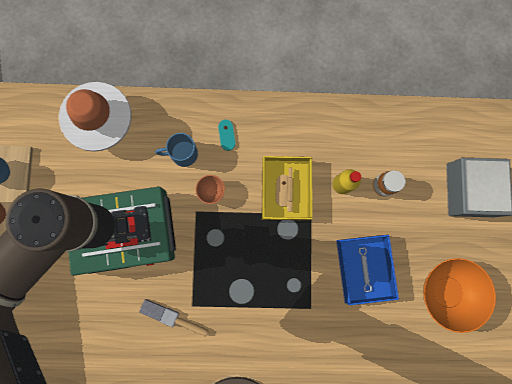

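The white pointer at (332,385) lines up with the yellow tick at (334,425). The TCP has moved about 38 mm and the spring force is 8.6 N, so I'll add 2 mm and check for creep.

>>> jog_arm(targets="0 -0.001 0 0 0 0 -1; 0 -0.002 0 0 0 0 -1; 0 -0.002 0 0 0 0 -1; 0 -0.002 0 0 0 0 -1; 0 -0.002 0 0 0 0 -1; 0 -0.002 0 0 0 0 -1; 0 -0.002 0 0 0 0 -1; 0 -0.002 0 0 0 0 -1")

```text
clock: 31.6
tool_pos: [0.5134, 0.3179, 0.0954]
orientation: [179.8, 0.1, 9.7]
force: [3.2, -8.7, 1.6]
opening: 0.0158
```

```bash
python3 - <<'E'
from h import *
for i in range(3):
    s=snapshot("top");o=telemetry.get_obs();print(o["force"].round(2),o["tool_pos"].round(4),o["opening"])
cv2.imwrite("pics/t17.png",cv2.resize(s["img"][190:280,60:180,::-1],(800,600),interpolation=cv2.INTER_CUBIC))
E
```

```text
[ 3.19 -7.77  1.39] [0.5133 0.3178 0.0953] 0.01622585964612249
[ 3.14 -7.69  2.31] [0.5134 0.3179 0.0953] 0.0157814757681703
[ 2.66 -8.85  1.58] [0.5133 0.3178 0.0953] 0.01594878628981254
```

View pics/t17.png

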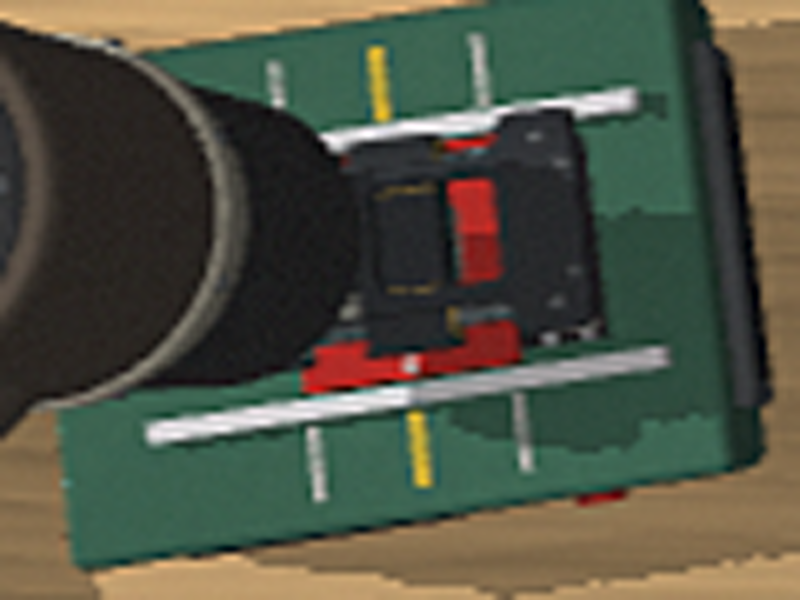

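The pointer (412,363) is in line with the yellow tick (415,420). It's steady, with 8–9 N on the gripper, so I'm handing in.

```bash
python3 -c "
from plant import job
print(job.close_job())"
```

```text
the job is handed in; nothing more can be done
None
```

I put the stick and rib in the yellow bin and the steel trimmer in the blue bin. I then slid the shutter to the yellow mark and handed the job in at about 32 s with the gripper still holding it. The hand-in gave no verdict.

**Last checks**
- **Tools:** all three lie inside their bins in the last full top picture.
- **Bystanders:** the pot, mug, jar and bottle look unmoved in the same picture. I did not measure them again.
- **Shutter:** the white pointer lines up with the yellow tick. The gripper moved about 38 mm, and the grip held steady at about 8–9 N with a 16 mm opening.

**What went wrong or disagreed**
- **Missed grasps:** the first two tries at the rib closed on nothing. The fingertips were about 29 mm higher than the reported height suggested. I measured this in the depth images and corrected every later height for it.
- **Shutter nudge:** a final 2 mm push did not change the reported position, so it stayed about 2 mm short of 40 mm, within the 8 mm allowed.
- **Camera mismatch:** the two cameras differed by about 6 mm in x, which did not matter for these grasps.

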